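# Turn a rosette block over in its tip tray and bolt the tray home

## Robot

A 6-joint arm with a two-finger parallel gripper is mounted at the origin on the work surface. World frame = base frame: x ahead of the robot, y to its left, z up, the work surface at z = 0. Lengths are in m, angles in rad, forces in N, time in s.
With the tool pointing down it reaches from about 0.25 to 0.8 m from the base axis. Payload 8.5 kg.
Tool frame: the origin (TCP) lies midway between the tips of the shut fingers; the grasp point (between the pads) lies 19 mm behind it; z points along the fingers, y is the line along which they close (so a half turn about z gives the same grasp; the last joint's range is limited). The gripper opens to 85 mm and grips with 20 to 120 N. Pads are 22 mm wide; open, the fingers measure 114 mm over their backs; the gripper's body (76 mm by 85 mm) begins 54 mm behind the grasp point. The pads swing forward as they close: fully open they stand 13 mm farther back than shut.
Start: joints at [-1.11, 0.238, -0.013, 1.319, 0, 1.571], TCP at [0.233, -0.47, 0.204] pointing down, gripper open.
Joint ranges: [-2.66, 2.66], [-1.03, 1.9], [-1.14, 1.46], [-1.82, 2.27], [-1.45, 1.34], [-3.14, 3.14]. Speed limits (rad/s): [2.22, 2.22, 2.79, 3.14, 3.14, 3.14].

## Interface

Orientations are given as a rotation vector (axis times angle).
In Python, from plant import get_state, snapshot, job_done gives the robot as it stands.
- The arm moves only by the tool step_arm, never from a script. Its argument "plan" is one flat list of numbers, 5 for each row, row after row: the opening, from 0 (shut) to 1 (fully open), then the shift along the tool's x, y, z in mm, then the turn about the tool's z in degrees. In form: [hand, tx, ty, tz, yaw, hand, tx, ty, tz, yaw, ...]. A call has 1 to 20 rows; each row is the pose to reach, as a shift and turn from the pose commanded when the call began, along the tool's axes at that moment; what a row does not reach only later rows make up. A row lasts 1/12 s, in which the tool goes at most 41.7 mm and 7.16 degrees, less where a joint would pass 70% of its speed; a pose out of reach is approached as far as the arm can. A call with a gripper value outside its range is refused whole. The fingers move at their own pace and stop on an object; "force" is the grip in N (left out, the last holds). Time passes only in rows, so rows that repeat a pose let the fingers close. It gives the time, the measured TCP pose, the force, the opening and the grip force at its end, in the units of the state.
- get_state(): the state, without advancing time (a new reading comes with each control period).
- snapshot(name): name is "scene" or "top"; returns a dict with "img" (384x512x3 uint8, red, green, blue), "fovy" (degrees; the focal length in pixels is half the picture's height over the tangent of half this angle, whatever the lens; pixels are square), "cx", "cy" (the principal point, pixels), "R" (3x3) and "t" (3): a world point X has camera coordinates R X + t. Camera axes: x right, y down, z forward; pixel columns grow to the right and rows downward; lengths in m; the calibration is good to about 2 mm. A picture is of the moment at which its call begins. There is no depth.
- job_done(): hands the job in; it is judged then, once.
The state is a dict: "t": time; "joints": joint angles; "joint_vel": joint speeds; "tau": joint torques, N m; "tcp_pos": TCP position; "ee_rot": TCP orientation; "wrist_force": force on the tool from outside, world axes, zero at the start; "moment": the same for the moment, N m; "grip_width": finger opening in m; "gripper_force": force on a finger pad.
Only numpy, scipy, OpenCV 4.12 (cv2) and the standard library are available. Lean on these libraries where they do the work, as an engineer would, in place of code of your own. Each camera call takes 0.05 s, during which the arm holds its last target. There are 200 camera calls.

## Task

The corner block in the wooden turn-over tray lies rosette face up: lift the tray's low T-handle and tip the tray right over onto its other leaf, lowering it gently, so that the block slides and tumbles onto its rosette face with its bare back up. Then let go, take the tray by the other T-handle, the one that has become the low one, and draw it along the guide rails until it is fully home against the stop. Last, slide the barrel bolt fully home through the keeper eye on the tray's side, and leave the spare block, the trim offcut and the square that lie near the rails where they are.

Things in the scene. Friction and masses are not known exactly. Their poses are not given: they have to be found in the camera images.
- tray: Loose plywood tray, 0.45 to 0.7 kg: two leaves, each 100 long, 68 wide, 5 floor, rims 21 high, joined like a half-open book at 75 degrees along a ridge line. Origin: middle of the ridge, on the underside (on the bench). Own y runs along the ridge. At the start own z is up, leaf a lies flat, running to own -x, and leaf b leans up over it.
- leaf_b (a point): Underside point of leaf b, 50 from the ridge, own axes those of the tray. Turning the tray 105 degrees about own +y, about the ridge, which can stay where it is (leaf a goes up and over towards +x), lays leaf b flat on the bench on the +x side of the ridge; own z is then 105 degrees from vertical. Past about 50 degrees the tray falls over by itself unless held.
- handle_a: Steel T-handle on leaf a's free end: round crossbar 9 thick with 5.6 mm end pins, 32 long overall along own y, on a stem 10 wide. Origin: its centre, 134 from the ridge, 30 above the leaf's underside; own axes the tray's. Low at the start, 30 over the bench. Pinched lightly (30 N) from above over its ends it turns in the fingers about own y as the tray tips; hard grips clamp it. End post 24 inward
- handle_b: The like T-handle of leaf b, origin at the centre of its crossbar, own axes those of the tray. High at the start (bar about 121 over the bench, above leaf a); once the tray lies on leaf b it is the low one, 134 from the ridge on the +x side and 30 over the bench, and the tray is drawn by it.
- block_mid (a point): Centre of the white square rosette corner block, 54 x 54 x 9 and 30 g, loose on leaf a between the rims (60 apart); own z points out of its moulded rosette face (round mouldings), the other face is bare brown board.
- keeper (a point): Centre of the steel keeper eye on the own -y side of leaf b, 54 from the tray's middle; opening 22 wide x 18 high, 8 deep. With the tray lying on leaf b it is 24 over the bench and 80 from the ridge, its hole running along the track.
- track: Fixed guide for the tray, origin on the bench on its middle line, own x along the rails, z up. Rails 6 high, 76 apart (4 play each side). A stop 14 wide x 8 high has its face at own x = +130: the tray lying on leaf b is home when its end post touches it, the ridge then at own x = +20. At the start the ridge is at -45 to -15 and the x axes of tray and track agree.
- bolt (a joint): Barrel bolt beside the track, on its own -y side: travel in m, 0 = fully drawn, 0.045 = fully home, growing towards the track's own -x. The 9 mm rod runs 24 over the bench, 54 from the track's middle line; its tip is at track x = +130 drawn and +85 home, through the eye of a tray that is home. Sliding takes 2 to 3 N and it stays where it is left.
- bolt_knob (a point): Grasp point of the bolt's upright round steel knob, 16 diameter, 34 high (from 34 to 68 over the bench), point 54 over the bench; at track x = +205 drawn and +160 home, own axes those of the track. Steel guides 34 high stand at track x 112 to 130 and 222 to 240.
- spare: Bystander: another rosette block 54 x 54 x 9 lying beside the track; origin at the middle of its underside.
- offcut: Bystander: white trim offcut 130 x 28 x 14 beside the track; origin at the middle of its underside.
- square: Bystander: combination square, stock 110 and blade 130 long, 14 high, beyond the track; origin on its underside.
Mind the look-alikes: they are no part of the job. Of the things shaped like the tray, the plywood one is meant.

How it is judged:
On the way, in this order (a step that is already met when the one before it is completed fails the run):
1. the tray lies on its other leaf and the block lies in it on its rosette face (angle between tray's own z axis and vertical between 1.77 and 1.9 rad and angle between block_mid's own z axis and vertical above 3 rad and distance between block_mid and tray below 0.085 m), for 0.2 s.
2. the tray is drawn home by its low T-handle (all of step 1 and x of tray in the frame of track above 0.014 m and z of tray in the frame of track below 0.006 m and contact force between the fingers and handle_b above 0.5 N), for 0.05 s.
At the end, for the whole second after the job is handed in: The tray lies on its other leaf (turned over 105 degrees, within about 4), at rest, within 6 mm of the stop; the block lies in it flat on its rosette face (within 8 degrees); the bolt is at least 38 mm along its 45 mm travel, through the keeper eye (all of step 1 and x of tray in the frame of track above 0.014 m and z of tray in the frame of track below 0.006 m and value of joint bolt above 0.038 m and linear speed of tray below 0.02 m/s); the robot touches nothing.
It fails at once if the tray is slammed or dropped over (turning faster than 5 rad/s) (angular speed of tray above 5 rad/s).
It fails at once if the spare block, the offcut or the square is pushed more than 40 mm away (distance of any of spare, offcut, square from where it was at the start of the episode above 0.04 m).
It also fails if it takes over 59 s, if anything falls off the work surface, if the arm or the gripper's body presses on something with over 40 N, if the wrist force passes 120 N, or if a joint passes its speed limit or range.

## Working session

There is one attempt and no reset: what is moved stays moved. The work goes in short steps, Python scripts to look and compute and a tool call to move; the robot and the scene stay as the last step left them, time stands still between calls to the robot, and variables do not carry over. Pictures are saved under pics/ and viewed, at most 10 in all, crops included, and the job is handed in when it is done.

Besides the shell and the picture viewer there is one more tool, called after "Request:" as name(argument=value, ...) on one line, values as JSON. step_arm: Moves the arm, as the interface text tells. Its arguments: {"type":"object","properties":{"plan":{"type":"array"},"force":{"type":"number"}},"required":["plan"]}

```bash
mkdir -p pics; cat > h.py <<'E'
import numpy as np, cv2, json
from plant import get_state, snapshot
from scipy.spatial.transform import Rotation as Ro
def shot(n,f):
    s=snapshot(n); cv2.imwrite(f'pics/{f}.png',cv2.cvtColor(np.array(s['img'],np.uint8),cv2.COLOR_RGB2BGR))
    json.dump({k:np.array(s[k]).tolist() for k in('fovy','cx','cy','R','t')},open(f'pics/{f}.json','w'));return s
def cal(f):
    s=json.load(open(f'pics/{f}.json'));return s,192/np.tan(np.radians(s['fovy'])/2),np.array(s['R']),np.array(s['t'])
def ray(f,u,v,z):
    s,F,R,t=cal(f); d=R.T@np.array([(u-s['cx'])/F,(v-s['cy'])/F,1]); c=-R.T@t
    return c+d*(z-c[2])/d[2]
def proj(f,P):
    s,F,R,t=cal(f); q=np.atleast_2d(P)@R.T+t; return q[:,:2]/q[:,2:]*F+[s['cx'],s['cy']]
E
python3 - <<'E'
from h import *
a=shot('scene','s0');b=shot('top','t0')
im=[cv2.imread(f'pics/{x}.png') for x in('s0','t0')]
for x in('s0','t0'):
    i=cv2.imread(f'pics/{x}.png');cv2.imwrite(f'pics/{x}b.png',cv2.resize(i,(800,600),interpolation=cv2.INTER_CUBIC))
    s,F,R,t=cal(x);print(F,-R.T@t,R[2])
print(get_state())
E
```

```text
398.2560277197131 [ 0.91062182 -0.47875091  0.70291522] [-0.45709928  0.54411156 -0.70356439]
379.3648191238691 [0.44053147 0.01854001 0.89157571] [ 0.1137615  -0.00560413 -0.99349228]
{'t': 0.1, 'joints': array([-1.10998618e+00,  2.38713189e-01, -1.41606324e-02,  1.31922723e+00,
       -2.77079672e-06,  1.57075891e+00]), 'joint_vel': array([ 1.68919785e-04, -1.42611496e-03,  5.75339157e-04, -2.79174112e-03,
        9.54973782e-04, -5.07201831e-05]), 'tau': array([ 3.70172279e-05, -5.39720857e+01,  3.46997845e+01,  1.34060928e-02,
        6.69734263e-06,  1.91398539e-05]), 'tcp_pos': array([ 0.2332675 , -0.46986542,  0.20364957]), 'ee_rot': array([-3.05732331e+00, -7.17218759e-01,  4.72046564e-04]), 'wrist_force': array([-0.08376586, -0.20093632,  0.04728921]), 'moment': array([ 0.01893255, -0.01136702, -0.04863432]), 'gripper_force': 0.0, 'grip_width': 0.08518335081148247}
```

View pics/s0b.png

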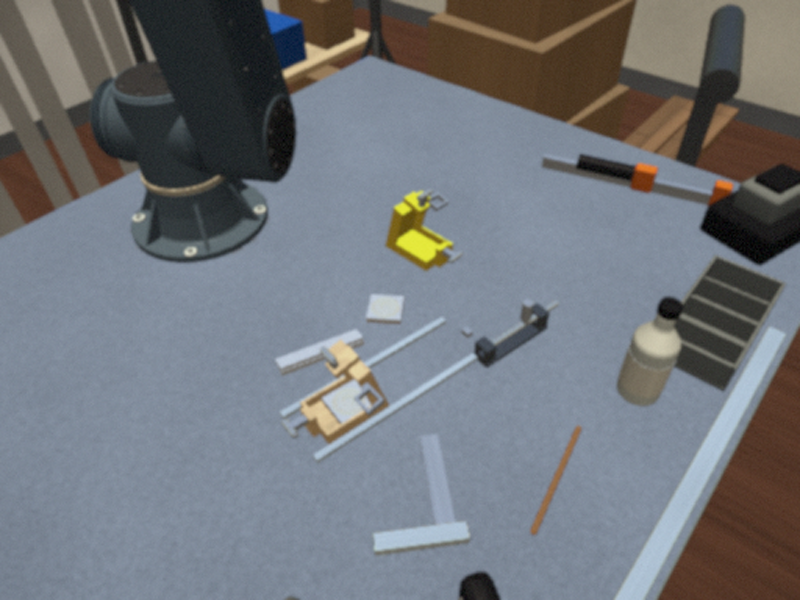

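View pics/t0b.png

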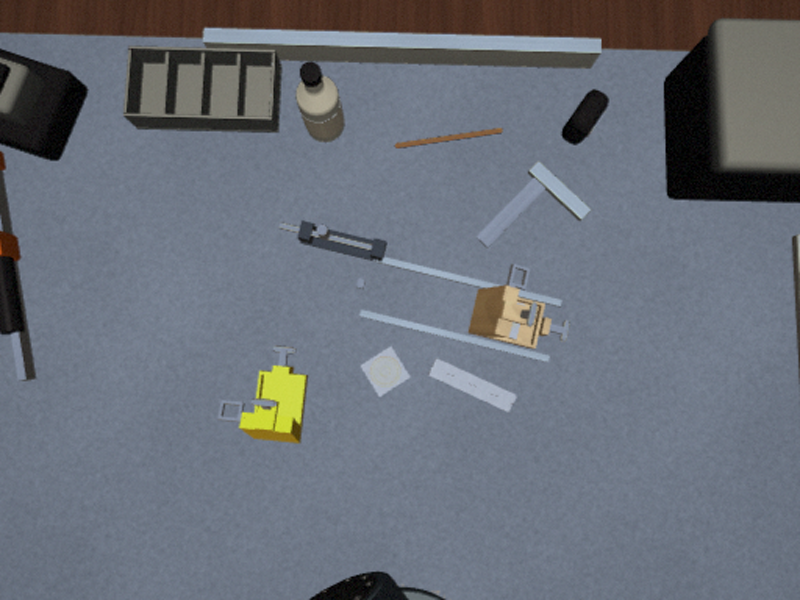

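The yellow look-alike tray is at top (280,405) / scene (425,235). The plywood tray is at top (510,317) / scene (345,395), between the rails, and it is the one I want. The other white pieces are the spare at (385,370), the offcut at (473,385) and the square at (540,200). Next is a close crop to measure from.

```bash
python3 - <<'E'
from h import *
i=cv2.imread('pics/t0.png')[125:245,170:380]; cv2.imwrite('pics/c0.png',cv2.resize(i,None,fx=3.8,fy=3.8,interpolation=cv2.INTER_CUBIC))
k=1/1.5625
# rails ends (top of rail z=.006), upper: far from base
for n,u,v,z in [('railL0',382,261,.006),('railL1',561,302,.006),('railR0',361,314,.006),('railR1',548,358,.006),('handleA',563,328,.03),('knob',321,231,.068),('stop',360,283,.008),('guide1',378,250,.034),('guide2',307,233,.034)]:
    print(n,ray('t0',u*k,v*k,z).round(4))
E
```

```text
railL0 [0.5945 0.0427 0.006 ]
railL1 [ 0.5384 -0.2283  0.006 ]
railR0 [0.5133 0.072  0.006 ]
railR1 [ 0.4541 -0.2082  0.006 ]
handleA [ 0.4977 -0.2242  0.03  ]
knob [0.6246 0.1284 0.068 ]
stop [0.5598 0.0748 0.008 ]
guide1 [0.6058 0.0482 0.034 ]
guide2 [0.6287 0.1534 0.034 ]
```

View pics/c0.png

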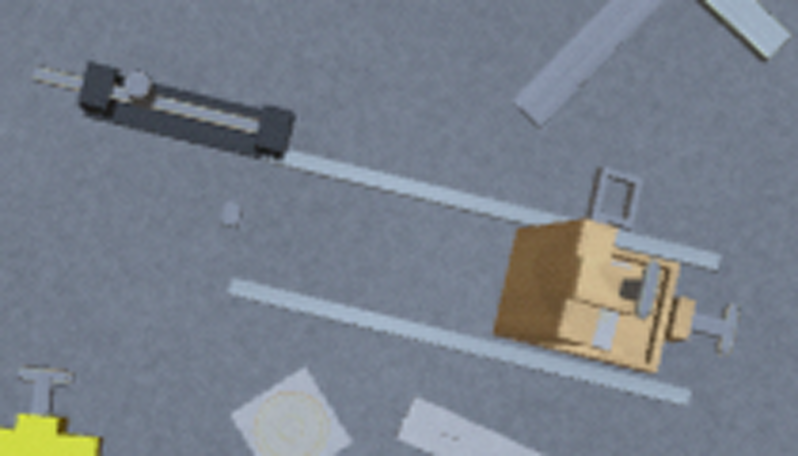

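```bash
python3 - <<'E'
from h import *
r=lambda u,v,z: ray('t0',170+u/3.8,125+v/3.8,z)
A0,A1=r(290,157,.006),r(720,262,.006);B0,B1=r(230,287,.006),r(690,397,.006)
for a,b in((A0,A1),(B0,B1)): print('ang',np.degrees(np.arctan2(*(a-b)[[1,0]])))
d=(A0-A1)[:2]/np.linalg.norm((A0-A1)[:2])+(B0-B1)[:2]/np.linalg.norm((B0-B1)[:2]);d/=np.linalg.norm(d)
n=np.array([-d[1],d[0]]); 
P={'A0':A0,'A1':A1,'B0':B0,'B1':B1,'ridge':r(507,282,0),'ha':r(732,328,.03),'ha+':r(737,305,.03),'ha-':r(728,350,.03),'hb':r(648,290,.121),'stop':r(232,213,.008),'knob':r(135,82,.068),'g1':r(278,124,.034),'g2':r(97,84,.034),'keep':r(617,193,.085)}
mid=(A0+A1+B0+B1)[:2]/4
for k,p in P.items(): q=p[:2]-mid; print(k,p.round(4),'along',(q@d).round(4),'lat',(q@n).round(4))
print('d',d)
E
```

```text
ang 77.47283560668639
ang 77.85392994859949
A0 [0.5963 0.0384 0.006 ] along 0.1328 lat -0.0438
A1 [ 0.5368 -0.2293  0.006 ] along -0.1414 lat -0.0429
B0 [0.5143 0.0733 0.006 ] along 0.1493 lat 0.0438
B1 [ 0.4533 -0.2102  0.006 ] along -0.1406 lat 0.0428
ridge [ 0.5219 -0.0983  0.    ] along -0.0166 lat -0.0003
ha [ 0.4946 -0.2294  0.03  ] along -0.1506 lat -0.0017
ha+ [ 0.5085 -0.2326  0.03  ] along -0.1507 lat -0.0159
ha- [ 0.4814 -0.2269  0.03  ] along -0.151 lat 0.0118
hb [ 0.5083 -0.1582  0.121 ] along -0.0781 lat 0.0002
stop [0.56   0.0733 0.008 ] along 0.1591 lat -0.0009
knob [0.6274 0.1283 0.068 ] along 0.2272 lat -0.055
g1 [0.6114 0.0455 0.034 ] along 0.143 lat -0.057
g2 [0.6334 0.1557 0.034 ] along 0.2553 lat -0.0549
keep [ 0.5662 -0.1491  0.085 ] along -0.0568 lat -0.0544
d [0.21365476 0.97690923]
```

```bash
cat >> h.py <<'E'
D=np.array([.21365,.97691,0]);N=np.array([-.97691,.21365,0])
O=None
def tr(x,y,z):  # track -> world
    m=np.array([0.52520,-0.08196]); 
    return np.r_[(m+x*D[:2]+y*N[:2]),z]
def toward(P,R=None):
    s=get_state(); R=Ro.from_rotvec(s['ee_rot']).as_matrix()
    return (R.T@(np.array(P)-s['tcp_pos'])*1000).round(1)
E
python3 - <<'E'
from h import *
r=lambda u,v,z: ray('t0',170+u/3.8,125+v/3.8,z)
mid=(r(290,157,.006)+r(720,262,.006)+r(230,287,.006)+r(690,397,.006))/4
print('O',mid[:2]+.0225*D[:2])
s=get_state();R=Ro.from_rotvec(s['ee_rot']).as_matrix();print(R.round(3))
ya=np.degrees(np.arctan2(R[1,1],R[0,1]));print('tool y ang',ya,'N ang',np.degrees(np.arctan2(N[1],N[0])))
E
```

```text
O [ 0.52997432 -0.05997806]
[[ 0.896  0.445 -0.001]
 [ 0.445 -0.896  0.001]
 [-0.    -0.001 -1.   ]]
tool y ang -63.595379863965086 N ang 167.6636588608194
```

```bash
sed -i 's/m=np.array(.*/m=np.array([0.52997,-0.05998])/' h.py; python3 - <<'E'
from h import *
print(toward([.4946,-.2294,.10]), tr(-.039,0,0))
E
```

```text
[341.  -99.  103.8] [ 0.52163765 -0.09807949  0.        ]
```

Request:
step_arm(plan=[0.7,341,-99,50,-51.3,0.7,341,-99,50,-51.3,0.7,341,-99,50,-51.3,0.7,341,-99,50,-51.3,0.7,341,-99,50,-51.3,0.7,341,-99,50,-51.3,0.7,341,-99,50,-51.3,0.7,341,-99,50,-51.3,0.7,341,-99,50,-51.3,0.7,341,-99,50,-51.3,0.7,341,-99,104,-51.3,0.7,341,-99,104,-51.3,0.7,341,-99,104,-51.3], force=30)

```text
t: 1.18
tcp_pos: [0.4924, -0.2287, 0.0968]
ee_rot: [-2.442, -1.968, 0.005]
wrist_force: [-0.1, 0.9, 0.1]
grip_width: 0.0599
gripper_force: 0.0
```

```bash
python3 - <<'E'
from h import *
s=get_state();print(s['t'],s['joints'].round(2),s['tcp_pos'].round(4),s['grip_width'],Ro.from_rotvec(s['ee_rot']).as_matrix().round(3))
print(toward([.4946,-.2294,.011]))
shot('scene','s1')
i=cv2.imread('pics/s1.png')[150:330,130:400]; cv2.imwrite('pics/c1.png',cv2.resize(i,None,fx=2.9,fy=2.9,interpolation=cv2.INTER_CUBIC))
s0=proj('s0',[[.4946,-.2294,.03],tr(-.039,0,0),tr(.13,0,.008),tr(.205,-.054,.068)]);print((s0-[130,150])*2.9)
E
```

```text
1.1833 [-0.43  0.33 -0.17  1.08 -0.    1.35] [ 0.4924 -0.2287  0.0968] 0.05991969975796728 [[ 0.213  0.977 -0.006]
 [ 0.977 -0.213  0.003]
 [ 0.001 -0.006 -1.   ]]
[-0.3  2.8 85.8]
[[157.88293596 361.440148  ]
 [315.78845118 289.75211653]
 [482.36213098 180.70099536]
 [603.49370754 124.0612443 ]]
```

View pics/c1.png

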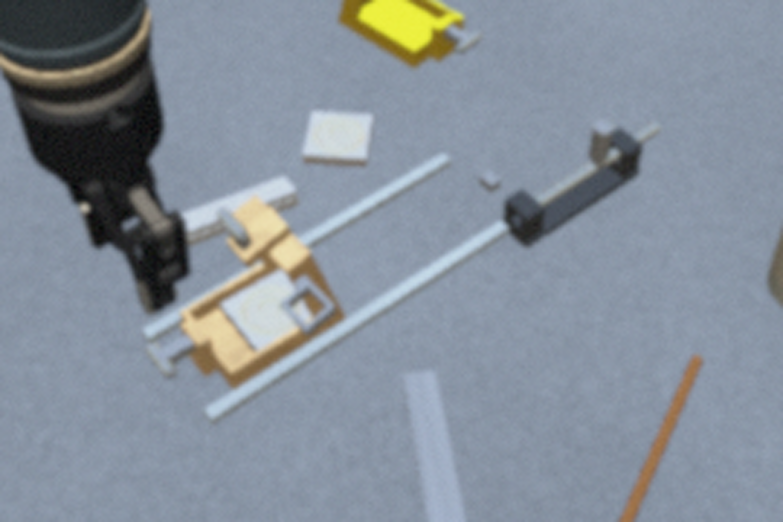

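The crop confirms the plywood tray with the white block in it. Its low handle is at (160,359), against a predicted (158,361). I'll descend and pinch it lightly.

Request:
step_arm(plan=[0.7,0,2,40,0,0.7,0,2,75,0,0.7,0,2,86,0,0.7,0,2,86,0,0,0,2,86,0,0,0,2,86,0,0,0,2,86,0,0,0,2,86,0,0,0,2,86,0,0,0,2,86,0], force=30)

```text
t: 2.07
tcp_pos: [0.4972, -0.2305, 0.0149]
ee_rot: [2.446, 1.97, 0.001]
wrist_force: [0.3, -0.3, 0.2]
grip_width: 0.0001
gripper_force: 0.0
```

```bash
python3 - <<'E'
from h import *
s=get_state();p=s['tcp_pos'];d=p-tr(0,0,0);print('track',d@D,d@N,p[2])
# arc about ridge, tool rows (x=D, y=-N, z=down)
x0,z0=-.134,.030
r=np.hypot(x0,z0);a0=np.arctan2(z0,x0)
for k in range(0,106,5):
    a=a0-np.radians(k);print(k,round((r*np.cos(a)-x0)*1e3,1),round(-(r*np.sin(a)-z0)*1e3,1))
E
```

```text
track -0.1735774057554276 -0.004367568637237321 0.014882353377886196
0 0.0 -0.0
5 3.1 -11.6
10 7.2 -22.8
15 12.3 -33.7
20 18.3 -44.0
25 25.2 -53.8
30 33.0 -63.0
35 41.4 -71.4
40 50.6 -79.1
45 60.5 -86.0
50 70.8 -91.9
55 81.7 -97.0
60 93.0 -101.0
65 104.6 -104.1
70 116.4 -106.2
75 128.3 -107.2
80 140.3 -107.2
85 152.2 -106.1
90 164.0 -104.0
95 175.6 -100.9
100 186.8 -96.8
105 197.7 -91.7
```

```bash
python3 - <<'E'
from h import *
shot('scene','s2');shot('top','t2')
a=cv2.resize(cv2.imread('pics/s2.png')[230:310,160:280],None,fx=5,fy=5,interpolation=cv2.INTER_CUBIC)
b=cv2.resize(cv2.imread('pics/t2.png')[160:260,290:390],None,fx=2,fy=2,interpolation=cv2.INTER_CUBIC)
b2=np.zeros((400,200,3),np.uint8);b2[:200]=b
cv2.imwrite('pics/c2.png',np.hstack([a,b2]))
g=[*get_state()['tcp_pos']];print(get_state()['joints'],(proj('s2',[g,[.4946,-.2294,.03]])-[160,230])*5,(proj('t2',[g,[.4946,-.2294,.03]])-[290,160])*2+[600,0])
E
```

```text
[-4.34114564e-01  4.06901039e-01 -2.85163958e-01  8.78338980e-01
  7.66706633e-05  1.35132400e+00] [[130.03114049 249.59048946]
 [122.21195855 223.17266897]] [[742.19572924 101.41272893]
 [745.23207951 102.64986993]]
```

View pics/c2.png

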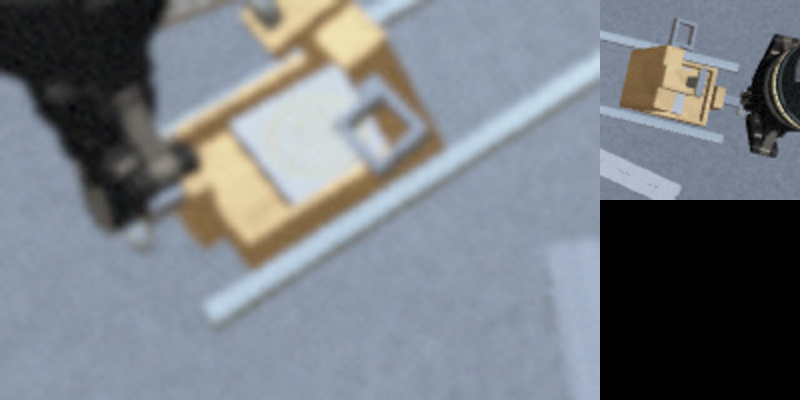

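```bash
python3 - <<'E'
from h import *
a=cv2.resize(cv2.imread('pics/s2.png')[245:290,165:205],None,fx=10,fy=10,interpolation=cv2.INTER_CUBIC)
b=cv2.resize(cv2.imread('pics/t2.png')[190:235,345:385],None,fx=10,fy=10,interpolation=cv2.INTER_CUBIC)
cv2.imwrite('pics/c3.png',np.hstack([a,b]))
g=get_state()['tcp_pos'];P=[g,[.4946,-.2294,.03],g+[0,0,.019]];print((proj('s2',P)-[165,245])*10,(proj('t2',P)-[345,190])*10+[400,0]);print(get_state())
E
```

```text
[[210.06228099 349.18097891]
 [194.42391711 296.34533794]
 [196.27108581 295.68622936]] [[560.97864622 207.06364466]
 [576.16039753 213.24934967]
 [584.66183779 202.22430424]]
{'t': 2.1667, 'joints': array([-4.34114564e-01,  4.06901039e-01, -2.85163958e-01,  8.78338980e-01,
        7.66706633e-05,  1.35132400e+00]), 'joint_vel': array([-0.00037754,  0.00365125, -0.00333828, -0.00207989,  0.0015413 ,
        0.00018307]), 'tau': array([-1.72414858e-02, -6.08988333e+01,  2.86417347e+01,  1.42066124e-04,
       -3.89499946e-04, -1.52651592e-04]), 'tcp_pos': array([ 0.49692675, -0.23035222,  0.0144863 ]), 'ee_rot': array([2.44636326e+00, 1.97051108e+00, 3.80785890e-04]), 'wrist_force': array([-0.23972844,  0.25524375,  0.13595273]), 'moment': array([ 0.03015318, -0.03414188, -0.0757192 ]), 'gripper_force': 0.0, 'grip_width': 7.996794636884217e-05}
```

View pics/c3.png

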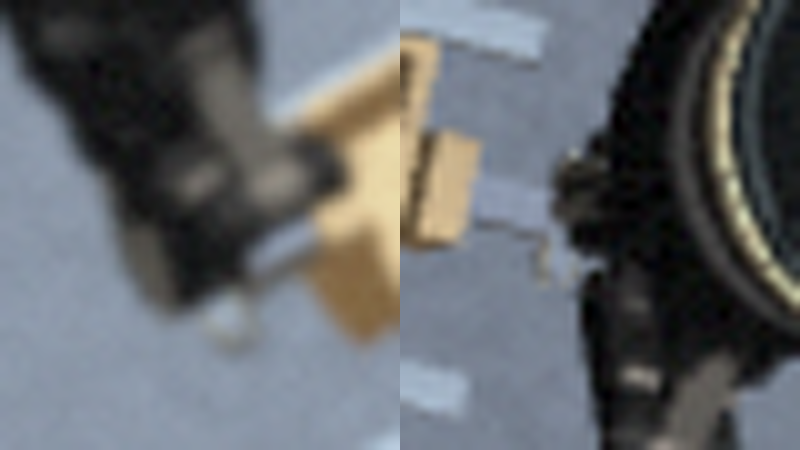

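Request:
step_arm(plan=[0.7,0,0,0,0,0.7,0,0,0,0,0.7,0,0,0,0,0.7,0,0,0,0,0.7,0,0,-30,0,0.7,0,0,-60,0,0,0,0,-60,0,0,0,0,-60,0,0,0,0,-60,0,0,0,0,-60,0,0,0,0,-60,0])

```text
t: 3.08
tcp_pos: [0.4961, -0.23, 0.0731]
ee_rot: [-2.445, -1.97, 0.001]
wrist_force: [0.3, -0.8, -0.2]
grip_width: 0.0006
gripper_force: 0.0
```

```bash
python3 - <<'E'
from h import *
shot('scene','s3');shot('top','t3')
s=get_state();g=s['tcp_pos'];print(g,s['grip_width'])
P=np.array([g,[.4946,-.2294,.03],g-.011*D,g+.011*D])
a=cv2.resize(cv2.imread('pics/s3.png')[225:290,155:205],None,fx=8,fy=8,interpolation=cv2.INTER_CUBIC)
b=cv2.resize(cv2.imread('pics/t3.png')[180:245,335:385],None,fx=8,fy=8,interpolation=cv2.INTER_CUBIC)
for i,o,f in((a,[155,225],'s3'),(b,[335,180],'t3')):
    q=(proj(f,P)-o)*8;print(q.round())
    for k,(u,v) in enumerate(q): cv2.circle(i,(int(u),int(v)),4,[(0,0,255),(0,255,0),(255,0,255),(255,255,0)][k],-1)
cv2.imwrite('pics/c4.png',np.hstack([a,b]))
E
```

```text
[ 0.49626029 -0.23006485  0.07331057] 0.00010863033316095149
[[212. 300.]
 [236. 397.]
 [172. 323.]
 [251. 277.]]
[[269. 236.]
 [221. 251.]
 [309. 245.]
 [229. 226.]]
```

View pics/c4.png

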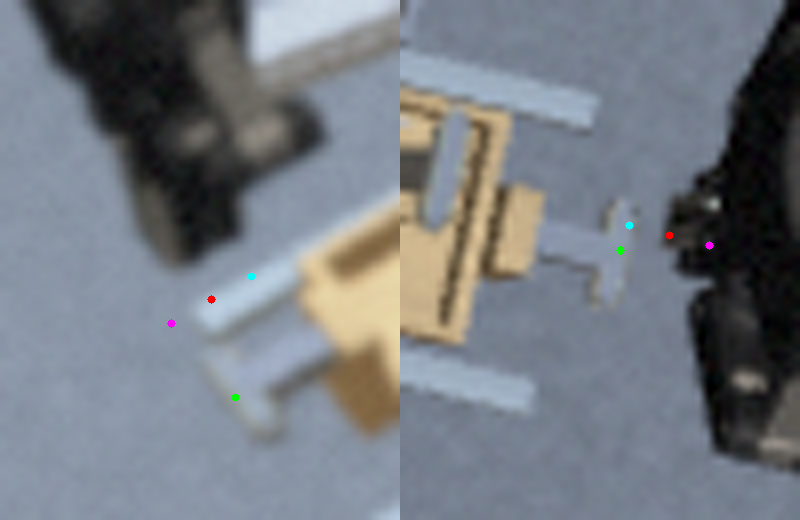

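```bash
python3 - <<'E'
from h import *
def tri(fs):
    A=[];b=[]
    for f,u,v in fs:
        c=ray(f,u,v,0);d=c-ray(f,u,v,1.);d/=np.linalg.norm(d);M=np.eye(3)-np.outer(d,d);A.append(M);b.append(M@c)
    x=np.linalg.solve(sum(A),sum(b));return x.round(4),[ (proj(f,x)-[u,v]).round(1).tolist() for f,u,v in fs]
S=lambda u,v:('s3',155+u/8,225+v/8); T=lambda u,v:('t3',335+(u-400)/8,180+v/8)
print('tip',tri([S(200,258),T(690,238)]))
print('bar',tri([S(238,388),T(614,252)]))
print('near end',tri([S(268,430),T(626,205)]),'far',tri([S(212,350),T(602,300)]))
# known: offset of bolt knob top
E
```

```text
tip (array([ 0.4951, -0.2303,  0.0892]), [[[-0.3, -0.0]], [[-0.2, -0.2]]])
bar (array([ 0.4939, -0.2273,  0.031 ]), [[[0.1, -0.0]], [[0.1, 0.1]]])
near end (array([ 0.5078, -0.2309,  0.0297]), [[[-0.1, 0.0]], [[-0.1, -0.1]]]) far (array([ 0.4803, -0.2237,  0.0311]), [[[0.1, -0.0]], [[0.1, 0.1]]])
```

The fingertips really stand about 16 mm higher than the TCP reading says: triangulated 0.089 against 0.073. The bar itself measures correctly at z = 0.031. So the fingers closed above the bar, and I'll go lower in steps and watch the force.

Request:
step_arm(plan=[0.7,2,-3,0,0,0.7,2,-3,0,0,0.7,2,-3,0,0,0.7,2,-3,35,0,0.7,2,-3,60,0,0.7,2,-3,69,0,0.7,2,-3,69,0], force=30)

```text
t: 3.77
tcp_pos: [0.4926, -0.2269, 0.0032]
ee_rot: [-2.444, -1.968, 0.003]
wrist_force: [-0.1, -0.2, 0.2]
grip_width: 0.0598
gripper_force: 0.0
```

Request:
step_arm(plan=[0.7,0,0,3,0,0.7,0,0,5,0,0.7,0,0,5,0,0,0,0,5,0,0,0,0,5,0,0,0,0,5,0,0,0,0,5,0,0,0,0,5,0], force=30)

```text
t: 4.43
tcp_pos: [0.4947, -0.228, 0.0011]
ee_rot: [2.446, 1.97, 0.001]
wrist_force: [-1.3, 0.9, 5.9]
grip_width: 0.0289
gripper_force: 29.1
```

Request:
step_arm(plan=[0,0.5,0,-3,0,0,1.5,0,-6,0,0,2.3,0,-9,0,0,3.1,0,-11.6,0,0,4.5,0,-16,0,0,5.8,0,-19.5,0,0,7.2,0,-22.8,0,0,7.2,0,-22.8,0])

```text
t: 5.1
tcp_pos: [0.4962, -0.2206, 0.0238]
ee_rot: [2.446, 1.97, 0.001]
wrist_force: [-2.3, -3.9, -1.9]
grip_width: 0.0288
gripper_force: 29.8
```

```bash
python3 - <<'E'
from h import *
shot('scene','s5')
cv2.imwrite('pics/c5.png',cv2.resize(cv2.imread('pics/s5.png')[190:290,150:270],None,fx=5,fy=5,interpolation=cv2.INTER_CUBIC))
E
```

```text
(no output)
```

View pics/c5.png

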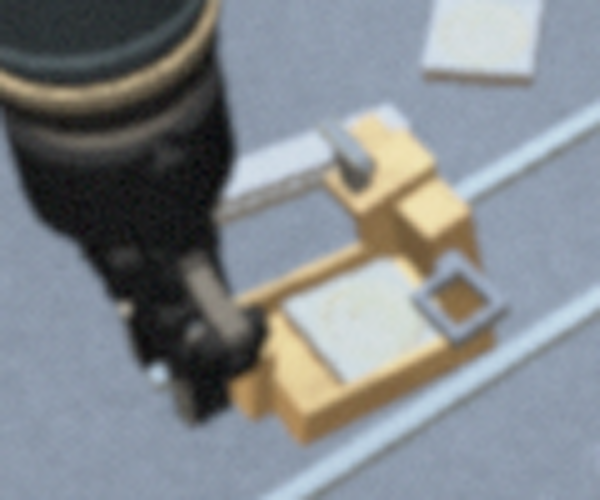

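The tray is held and lifting with the ridge in place. I'll continue along the arc.

Request:
step_arm(plan=[0,5.1,0,-10.9,0,0,11.1,0,-21.2,0,0,18,0,-31,0,0,25.8,0,-40.2,0,0,34.2,0,-48.6,0,0,43.4,0,-56.3,0,0,53.3,0,-63.2,0,0,63.6,0,-69.1,0,0,69,0,-71.7,0,0,74.5,0,-74.2,0,0,80.1,0,-76.3,0,0,85.8,0,-78.2,0,0,85.8,0,-78.2,0,0,85.8,0,-78.2,0])

```text
t: 6.32
tcp_pos: [0.5142, -0.1368, 0.1012]
ee_rot: [2.446, 1.971, -0.0]
wrist_force: [-0.7, 0.1, 0.8]
grip_width: 0.0289
gripper_force: 30.0
```

```bash
python3 - <<'E'
from h import *
s=get_state();print(s['tcp_pos'],s['wrist_force'],(s['tcp_pos']-tr(0,0,0))@D, (s['tcp_pos']-tr(0,0,0))@N)
shot('scene','s6')
cv2.imwrite('pics/c6.png',cv2.resize(cv2.imread('pics/s6.png')[160:280,150:290],None,fx=5,fy=5,interpolation=cv2.INTER_CUBIC))
E
```

```text
[ 0.51418558 -0.13683061  0.10122702] [-0.65448477  0.12971749  0.79702257] -0.07844846723311401 -0.0009991772094670726
```

View pics/c6.png

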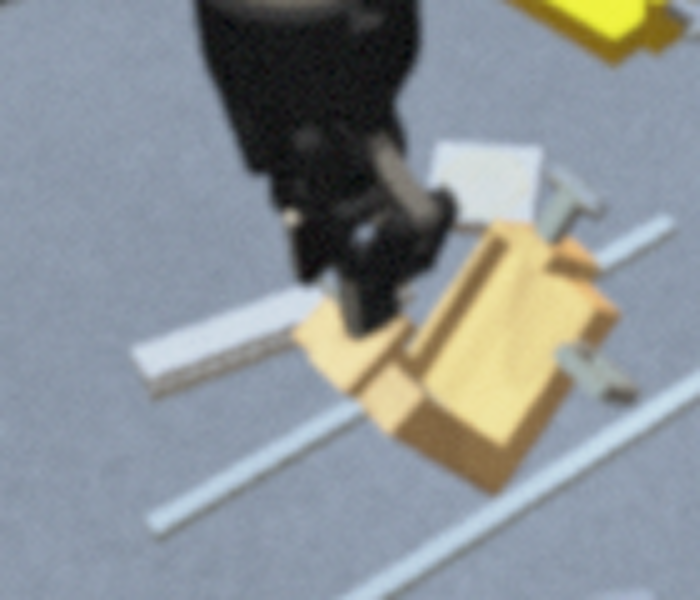

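Request:
step_arm(plan=[0,5.8,0,-1.6,0,0,11.6,0,-3.1,0,0,17.5,0,-4.2,0,0,23.4,0,-5.2,0,0,29.3,0,-5.8,0,0,35.3,0,-6.2,0,0,41.3,0,-6.4,0,0,47.3,0,-6.2,0,0,53.3,0,-5.8,0,0,59.2,0,-5.1,0,0,65.1,0,-4.1,0,0,71,0,-3,0,0,76.8,0,-1.5,0,0,82.6,0,0.1,0,0,88.3,0,2.1,0,0,93.8,0,4.2,0,0,99.3,0,6.6,0,0,104.7,0,9.3,0,0,105,0,10,0,0,105,0,10,0])

```text
t: 8.03
tcp_pos: [0.5361, -0.0331, 0.0918]
ee_rot: [-2.445, -1.971, -0.001]
wrist_force: [-5.0, 3.1, 12.9]
grip_width: 0.0284
gripper_force: 36.0
```

```bash
python3 - <<'E'
from h import *
s=get_state();print(s['tcp_pos'],s['wrist_force'],(s['tcp_pos']-tr(0,0,0))@D, (s['tcp_pos']-tr(0,0,0))@N)
E
```

```text
[ 0.53606546 -0.03307111  0.09183267] [-4.97191243  3.11270563 12.90751194] 0.027589859904333332 -0.0002056330087272266
```

Request:
step_arm(plan=[0,0,0,-1.5,0,0,0,0,-1.5,0,0.7,0,0,-1.5,0,0.7,0,0,-1.5,0,0.7,0,0,-1.5,0,0.7,0,0,-1.5,0,0.7,0,0,-30,0,0.7,0,0,-65,0,0.7,0,0,-100,0,0.7,-130,0,-100,0,0.7,-130,0,-100,0,0.7,-130,0,-100,0,0.7,-130,0,-100,0])

```text
t: 9.12
tcp_pos: [0.5076, -0.1663, 0.1914]
ee_rot: [2.449, 1.965, -0.002]
wrist_force: [-0.2, 1.5, -1.4]
grip_width: 0.0598
gripper_force: 0.0
```

```bash
python3 - <<'E'
from h import *
shot('scene','s7');shot('top','t7')
a=cv2.resize(cv2.imread('pics/s7.png')[180:290,190:290],None,fx=4,fy=4,interpolation=cv2.INTER_CUBIC)
b=cv2.resize(cv2.imread('pics/t7.png')[140:250,250:350],None,fx=4,fy=4,interpolation=cv2.INTER_CUBIC)
cv2.imwrite('pics/c7.png',np.hstack([a,b]))
P=[tr(-.036+.134,y,.03) for y in(-.016,0,.016)]
print((proj('s7',P)-[190,180])*4,(proj('t7',P)-[250,140])*4+[400,0])
s=get_state();print(s['tcp_pos'],s['wrist_force'])
E
```

```text
[[403.99747804 144.72846513]
 [385.6791501  128.71366278]
 [367.71677354 113.010051  ]] [[393.72516304 149.40413702]
 [387.07448622 176.29349852]
 [380.39622364 203.29439208]]
[ 0.50834234 -0.16308481  0.19118573] [0.12750357 0.7762011  0.07708463]
```

View pics/c7.png

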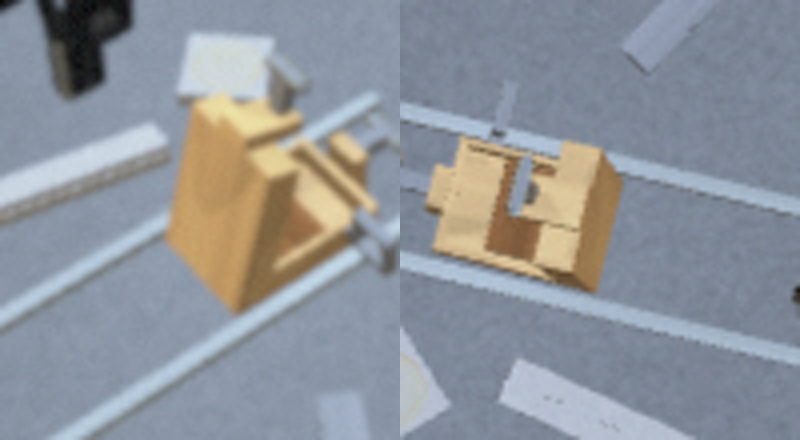

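The tray lies on leaf b between the rails, and the block's bare brown back is up at (510,220) in the right half. I'll locate the ridge numerically and work out the reach to handle b.

```bash
python3 - <<'E'
from h import *
o=tr(0,0,0)
for u,v in((595,292),(622,180)):
    p=ray('t7',250+(u-400)/4,140+v/4,0);print((p-o)@D,(p-o)@N)
p=ray('s7',190+240/4,180+312/4,0);print('scene corner',(p-o)@D,(p-o)@N)
p=ray('t7',250+(519-400)/4,140+187/4,.1217);print('ha',(p-o)@D,(p-o)@N)
p=ray('s7',190+172/4,180+238/4,0);print('scene corner2',(p-o)@D,(p-o)@N)
X=-.036+.134
s=get_state();print(s['tcp_pos'],toward(tr(X,0,.15)),toward(tr(X,0,.001)),toward(tr(X,0,.20)))
# fine bar locate
i=cv2.imread('pics/t7.png')
q=proj('t7',[tr(X,0,.03)])[0].astype(int);print(q);c=cv2.cvtColor(i[q[1]-7:q[1]+8,q[0]-7:q[0]+8],cv2.COLOR_BGR2GRAY);print(c)
E
```

```text
-0.03565217529176262 0.03404952236753618
-0.036410694435526025 -0.03441835347560772
scene corner -0.033039736739433015 -0.03285507316813219
ha 0.026852817595777175 0.00048792863916018343
scene corner2 -0.03214213981200938 0.032227778517498966
[ 0.50834234 -0.16308481  0.19118573] [203.3  -1.5  41.2] [203.3  -1.5 190.2] [203.3  -1.5  -8.8]
[246 184]
[[130 132 136 130 136 133 127 126 141 167 149 135 134 131 132]
 [130 136 137 133 134 132 125 132 156 156 149 133 132 129 126]
 [131 137 132 133 130 130 122 116 153 156 150 136 131 130 125]
 [131 134 133 132 131 129 126 128 152 152 147 118 132 128 127]
 [130 132 131 134 131 131 127 137 158 156 146 123 131 128 126]
 [131 126 126 128 132 130 138 162 154 155 153 150 145 140 131]
 [130 129 125 125 127 129 123 151 151 154 151 152 150 154 153]
 [127 128 128 130 130 127 125 153 154 154 151 152 154 155 153]
 [132 132 131 132 132 133 137 156 154 155 150 153 154 154 154]
 [129 135 134 135 132 134 153 153 157 146 106 138 152 152 150]
 [134 132 130 132 126 121 158 156 152 126 128 117 114 105 106]
 [133 127 127 127 128 116 155 153 147 112 127 130 132 126 124]
 [130 128 126 129 124 121 148 146 132 113 129 130 130 132 129]
 [130 132 133 131 128 126 127 127 110 130 130 131 133 133 131]
 [132 131 132 131 128 129 128 133 134 130 133 136 135 134 133]]
```

Request:
step_arm(plan=[0.56,40,-1,0,0,0.56,80,-1,0,0,0.56,120,-1,0,0,0.56,160,-1,0,0,0.56,202,-1.5,0,0,0.56,202,-1.5,0,0,0.56,202,-1.5,0,0,0.56,202,-1.5,40,0,0.56,202,-1.5,80,0,0.56,202,-1.5,120,0,0.56,202,-1.5,155,0,0.56,202,-1.5,180,0,0.56,202,-1.5,188,0,0.56,202,-1.5,190,0,0.56,202,-1.5,190,0], force=30)

```text
t: 10.47
tcp_pos: [0.5506, 0.0363, 0.0018]
ee_rot: [-2.447, -1.97, -0.0]
wrist_force: [-0.5, 0.2, 0.3]
grip_width: 0.0477
gripper_force: 0.0
```

Request:
step_arm(plan=[0,0,0,0,0,0,0,0,0,0,0,0,0,0,0,0,0,0,0,0,0,0,0,0,0], force=40)

```text
t: 10.88
tcp_pos: [0.5518, 0.0364, 0.0034]
ee_rot: [2.445, 1.969, 0.004]
wrist_force: [-0.5, -1.1, 6.3]
grip_width: 0.0249
gripper_force: 38.9
```

```bash
python3 - <<'E'
from h import *
s=get_state();d=s['tcp_pos']-tr(0,0,0);print(d@D,d@N,d[2],s['wrist_force'],s['grip_width'])
E
```

```text
0.09884670079001957 -0.0007245554460089294 0.0033740810765712365 [-0.50029355 -1.06718156  6.30838169] 0.024923730025882884
```

Request:
step_arm(plan=[0,6,0,0,0,0,13,0,0,0,0,20,0,0,0,0,27,0,0,0,0,34,0,0,0,0,40,0,0,0,0,45,0,0,0,0,49,0,0,0,0,52,0,0,0,0,54,0,0,0,0,54,0,0,0])

```text
t: 11.8
tcp_pos: [0.5628, 0.0884, 0.0031]
ee_rot: [2.445, 1.968, 0.001]
wrist_force: [-1.9, -6.0, 6.8]
grip_width: 0.0249
gripper_force: 39.3
```

```bash
python3 - <<'E'
from h import *
s=get_state();d=s['tcp_pos']-tr(0,0,0);print(d@D,d@N,d[2],s['wrist_force'],s['wrist_force']@D,s['grip_width'])
E
```

```text
0.15193368855098727 -0.0004230255822221182 0.0031429591907575355 [-1.86054043 -6.02093302  6.82214711] -6.279414142475472 0.024900009433222504
```

Request:
step_arm(plan=[0,1,0,0,0,0,2,0,0,0,0,3,0,0,0,0,3,0,0,0])

```text
t: 12.13
tcp_pos: [0.5634, 0.0909, 0.0031]
ee_rot: [2.445, 1.968, 0.001]
wrist_force: [-1.5, -6.9, 5.7]
grip_width: 0.0251
gripper_force: 39.1
```

```bash
python3 - <<'E'
from h import *
s=get_state();d=s['tcp_pos']-tr(0,0,0);print(d@D,d@N,d[2],s['wrist_force'],s['wrist_force']@D,s['grip_width'])
shot('top','t8')
i=cv2.imread('pics/t8.png');q=proj('t8',[tr(.02,-.034,0)])[0];print(q)
q=q.astype(int);print(cv2.cvtColor(i[q[1]-4:q[1]+12,q[0]-8:q[0]+9],cv2.COLOR_BGR2HSV)[:,:,1])
E
```

```text
0.15456536982467003 -0.0004061141903145826 0.0031150132043936407 [-1.52647522 -6.8838289   5.72966506] -7.051012724031159 0.025092898500631095
[282.30988015 179.59218244]
[[123 125 121  94  12  33  36  35  38  34  39  39  38  37  39  39  44]
 [125 122 125 126  98  11  39  38  38  38  34  35  38  37  37  39  39]
 [125 123 122 122 126 106  48  24  37  38  43  40  37  39  39  38  39]
 [125 122 125 125 122 125 106  24  36  36  36  29  35  37  41  39  39]
 [125 122 124 124 124 127 126 104  26  43  43  45  42  34  26  33  36]
 [124 119 121 123 124 120 124 124  92  16  45  41  44  46  46  43  42]
 [121 122 121 122 125 121 126 121  89  18  46  47  43  43  42  48  45]
 [124 123 122 121 125 121 120 113  53  44  43  45  42  43  44  43  43]
 [125 122 124 125 122 120 123 111  47  44  44  43  44  44  42  44  44]
 [122 127 124 127 123 128 126  94  13  43  45  45  46  44  44  44  48]
 [121 125 123 120 125 126 122  89  18  46  45  47  45  44  43  44  45]
 [124 121 121 122 123 125 115  53  45  46  40  43  45  46  44  45  46]
 [124 122 126 122 124 122 110  47  44  44  45  45  46  41  43  42  43]
 [120 119 119 121 122 123  95  14  46  42  41  45  45  44  46  42  43]
 [125 127 123 122 118 124  92  16  43  46  45  42  44  43  43  46  43]
 [123 124 123 119 124 112  53  49  45  43  44  43  41  45  43  45  43]]
```

Request:
step_arm(plan=[0,1,0,0,0,0,2,0,0,0,0,2,0,0,0])

```text
t: 12.43
tcp_pos: [0.5638, 0.0929, 0.0031]
ee_rot: [2.445, 1.968, 0.001]
wrist_force: [-1.5, -6.3, 5.2]
grip_width: 0.0251
gripper_force: 39.1
```

Request:
step_arm(plan=[0,1,0,0,0,0,2,0,0,0,0,2,0,0,0])

```text
t: 12.68
tcp_pos: [0.5642, 0.0948, 0.0031]
ee_rot: [2.445, 1.968, 0.001]
wrist_force: [-1.1, -7.2, 5.2]
grip_width: 0.0248
gripper_force: 39.1
```

Request:
step_arm(plan=[0,1,0,0,0,0,2,0,0,0,0,3,0,0,0,0,3,0,0,0])

```text
t: 13.02
tcp_pos: [0.5641, 0.0962, 0.0025]
ee_rot: [2.445, 1.966, -0.004]
wrist_force: [-1.5, -13.0, 1.7]
grip_width: 0.025
gripper_force: 39.4
```

```bash
python3 - <<'E'
from h import *
s=get_state();d=s['tcp_pos']-tr(0,0,0);print(d@D,d@N,d[2],s['wrist_force']@D)
shot('top','t9')
for f in('t8','t9'):
    i=cv2.cvtColor(cv2.imread(f'pics/{f}.png'),cv2.COLOR_BGR2HSV)[:,:,1].astype(float)
    for y in(-.02,0,.02):
        X=np.arange(-.01,.05,.0005);q=proj(f,[tr(x,y,0) for x in X]).astype(np.float32)
        v=cv2.remap(i.astype(np.float32),q[:,:1],q[:,1:],cv2.INTER_LINEAR)[:,0];print(f,y,X[np.where(v>85)[0][0]])
E
```

```text
0.1598656203069706 -2.4165076254627216e-05 0.0024885871511568583 -13.067726463547412
t8 -0.02 0.020500000000000025
t8 0 0.020500000000000025
t8 0.02 0.021000000000000026
t9 -0.02 0.02450000000000003
t9 0 0.02500000000000003
t9 0.02 0.02500000000000003
```

The pull force jumped to 13 N at the stop, so the tray is home. I'll release, rise and go to the knob.

Request:
step_arm(plan=[0,-1.5,0,0,0,0.55,-1.5,0,0,0,0.55,-1.5,0,0,0,0.55,-1.5,0,0,0,0.55,-1.5,0,0,0,0.55,-1.5,0,-30,0,0.55,-1.5,0,-70,0,0.5,-1.5,0,-110,0,0.5,15,20,-110,0,0.5,30,40,-110,0,0.5,45,55,-110,0,0.5,45,55,-110,0,0.5,45,55,-110,0])

```text
t: 14.15
tcp_pos: [0.6275, 0.1318, 0.1107]
ee_rot: [-2.445, -1.972, 0.001]
wrist_force: [-0.7, -0.4, -0.2]
grip_width: 0.0429
gripper_force: 0.0
```

```bash
python3 - <<'E'
from h import *
s=get_state();d=s['tcp_pos']-tr(0,0,0);print(d@D,d@N,d[2],s['wrist_force'],s['grip_width'])
shot('scene','s10');shot('top','t10')
i=cv2.cvtColor(cv2.imread('pics/t10.png'),cv2.COLOR_BGR2HSV)[:,:,1].astype(np.float32)
X=np.arange(-.01,.05,.0005)
for f in ['t10']:
    q=proj(f,[tr(x,0,0) for x in X]).astype(np.float32);v=cv2.remap(i,q[:,:1],q[:,1:],cv2.INTER_LINEAR)[:,0];print('ridge',X[np.where(v>85)[0][0]])
# knob from s0 scene: gray patch around prediction
f='s0';g=cv2.cvtColor(cv2.imread('pics/s0.png'),cv2.COLOR_BGR2GRAY)
q=proj(f,[tr(.205,-.054,.068),tr(.205,-.054,.034)]);print(q)
u,v=q[0].astype(int);print(g[v-4:v+14,u-9:u+10])
E
```

```text
0.2082070161833342 -0.05432767504497965 0.11073121407620036 [-0.72445763 -0.37240244 -0.16115239] 0.042867084950824794
ridge 0.02500000000000003
[[338.10127846 192.77973941]
 [336.30143565 203.19514604]]
[[139 141 139 143 143 143 143 139 143 142 141 143 142 140 142 141 140 142
  144]
 [139 143 139 143 143 144 143 145 142 143 139 142 143 143 139 139 142 143
  143]
 [139 141 140 141 144 142 143 145 147 146 143 143 143 142 142 144 142 139
  145]
 [140 141 143 141 145 144 145 150 154 150 148 144 141 140 144 143 141 141
  145]
 [142 137 139 138 142 145 152 159 159 158 155 151 145 140 142 143 144 144
  145]
 [141 140 140 141 138 144 154 160 163 161 160 156 146 136 131 135 141 144
  144]
 [138 138 139 140 135 133 141 154 157 158 157 148 134 117 109 113 126 135
  140]
 [139 139 137 138 132 115 116 132 146 149 144 128 109  92  86  91 104 120
  135]
 [143 136 137 136 127 106  94 104 115 122 118  99  81  74  75  77  88  99
  113]
 [142 137 138 135 122 100  82  85  92  93  94  81  74  75  76  75  76  84
   97]
 [142 139 140 138 119  91  82  85  87  84  81  73  73  73  78  76  78  76
   78]
 [142 141 140 136 116  91  82  83  85  84  78  71  65  72  78  75  76  76
   79]
 [142 142 139 132 111  85  81  79  84  84  81  77  80  77  76  78  73  71
   77]
 [143 143 139 130 106  84  79  85  85  84  87 104 120 110  88  73  74  73
   77]
 [141 142 140 124 103  82  81  82  84  86  98 128 147 140 108  74  64  65
   60]
 [139 142 137 125 102  83  82  84  83  89 111 139 149 140 108  74  51  50
   44]
 [142 140 137 128 113  91  82  86  85 100 119 135 134 114  86  53  40  42
   38]
 [141 142 139 136 124 106  88  84  91 107 116 117 102  81  64  44  42  36
   39]]
```

Request:
step_arm(plan=[0.5,-1,0,30,0,0.5,-1,0,60,0,0.5,-1,0,72,0,0.5,-1,0,77,0,0.5,-1,0,77,0,0,-1,0,77,0,0,-1,0,77,0,0,-1,0,77,0,0,-1,0,77,0,0,-1,0,77,0], force=40)

```text
t: 15.08
tcp_pos: [0.6277, 0.1304, 0.0358]
ee_rot: [2.446, 1.97, 0.003]
wrist_force: [-1.9, -0.5, 6.8]
grip_width: 0.0126
gripper_force: 39.0
```

Request:
step_arm(plan=[0,-6,0,0,0,0,-12,0,0,0,0,-18,0,0,0,0,-24,0,0,0,0,-30,0,0,0,0,-35,0,0,0,0,-39,0,0,0,0,-42,0,0,0,0,-44,0,0,0,0,-44,0,0,0])

```text
t: 15.92
tcp_pos: [0.6188, 0.0895, 0.0359]
ee_rot: [-2.444, -1.971, -0.008]
wrist_force: [-0.9, 9.7, 4.4]
grip_width: 0.0127
gripper_force: 39.1
```

Request:
step_arm(plan=[0,-1,0,0,0,0,-2,0,0,0,0,-3,0,0,0,0,-3,0,0,0])

```text
t: 16.25
tcp_pos: [0.6188, 0.0893, 0.0359]
ee_rot: [-2.44, -1.972, -0.014]
wrist_force: [0.0, 20.1, 3.5]
grip_width: 0.0123
gripper_force: 39.0
```

```bash
python3 - <<'E'
from h import *
s=get_state();d=s['tcp_pos']-tr(0,0,0);print(d@D,d@N,d[2],s['wrist_force']@D,s['grip_width'])
E
```

```text
0.16482197573388735 -0.054855643483113135 0.03594531154171522 19.681221685327106 0.012318996749830361
```

The bolt hits a hard end after about 42–45 mm, with the knob at +160, so it is past the keeper. I'll release and retreat.

Request:
step_arm(plan=[0,2,0,0,0,0.5,2,0,0,0,0.5,2,0,0,0,0.5,2,0,0,0,0.5,2,0,0,0,0.5,2,0,0,0,0.5,2,0,-35,0,0.5,2,0,-75,0,0.5,2,0,-115,0,0.5,2,0,-150,0,0.5,42,0,-160,0,0.5,82,0,-160,0,0.5,122,0,-160,0,0.5,122,0,-160,0,0.5,122,0,-160,0])

```text
t: 17.5
tcp_pos: [0.643, 0.2053, 0.1934]
ee_rot: [-2.444, -1.974, 0.001]
wrist_force: [-1.1, -0.1, 0.2]
grip_width: 0.0425
gripper_force: 0.0
```

```bash
python3 - <<'E'
from h import *
shot('scene','s11');shot('top','t11')
s=get_state();print(s['tcp_pos'],s['grip_width'],s['wrist_force'])
f='t11';im=cv2.imread('pics/t11.png');i=cv2.cvtColor(im,cv2.COLOR_BGR2HSV)[:,:,1].astype(np.float32)
X=np.arange(-.01,.05,.0005);q=proj(f,[tr(x,0,0) for x in X]).astype(np.float32);v=cv2.remap(i,q[:,:1],q[:,1:],cv2.INTER_LINEAR)[:,0];print('ridge',X[np.where(v>85)[0][0]])
for n,z in(('0',.068),('11',.068)):
  for c in 's':
    g=cv2.cvtColor(cv2.imread(f'pics/{c}{n}.png'),cv2.COLOR_BGR2GRAY).astype(np.float32)
    X=np.arange(.13,.235,.004);q=proj(c+n,[tr(x,-.054,z-.003) for x in X]).astype(np.float32)
    print(c+n,np.c_[(X*1000).round(),cv2.remap(g,q[:,:1],q[:,1:],cv2.INTER_LINEAR)[:,0]].astype(int).tolist())
# spare/offcut/square displacement: image diff around them
d=cv2.absdiff(cv2.imread('pics/t0.png'),im).max(2)
for n,(u,v,r) in dict(spare=(246,237,20),offcut=(303,246,25),square=(342,130,35)).items(): print(n,(d[v-r:v+r,u-r:u+r]>40).mean())
E
```

```text
[0.64277811 0.20301138 0.19381892] 0.042694550995185925 [-0.34613395  0.5068577  -0.53204816]
ridge 0.02500000000000003
s0 [[130, 141], [134, 141], [138, 137], [142, 138], [146, 140], [150, 140], [154, 139], [158, 139], [162, 138], [166, 138], [170, 140], [174, 141], [178, 141], [182, 139], [186, 135], [190, 117], [194, 102], [198, 126], [202, 153], [206, 159], [210, 156], [214, 146], [218, 140], [222, 143], [226, 142], [230, 142], [234, 143]]
s11 [[130, 141], [134, 141], [138, 138], [142, 141], [146, 134], [150, 111], [154, 108], [158, 145], [162, 160], [166, 161], [170, 154], [174, 144], [178, 140], [182, 141], [186, 140], [190, 140], [194, 140], [198, 143], [202, 141], [206, 142], [210, 144], [214, 144], [218, 142], [222, 143], [226, 142], [230, 140], [234, 143]]
spare 0.00125
offcut 0.0
square 0.0
```

```bash
python3 - <<'E'
from h import *
def prof(f,X,y,z,ch):
    im=cv2.imread(f'pics/{f}.png');g=(cv2.cvtColor(im,cv2.COLOR_BGR2GRAY) if ch=='g' else cv2.cvtColor(im,cv2.COLOR_BGR2HSV)[:,:,1]).astype(np.float32)
    q=proj(f,[tr(x,y,z) for x in X]).astype(np.float32);return np.c_[(X*1000).round(),cv2.remap(g,q[:,:1],q[:,1:],cv2.INTER_LINEAR)[:,0]].astype(int).tolist()
for f in('t0','s0'):
    print(f,'stop',prof(f,np.arange(.12,.16,.002),0,.008,'g'))
    print(f,'g1',prof(f,np.arange(.10,.142,.002),-.054,.034,'g'))
    print(f,'g2',prof(f,np.arange(.212,.256,.002),-.054,.034,'g'))
for f in('t11','s11'):
    print(f,'bar',prof(f,np.arange(.136,.18,.002),.010,.0345,'g'))
    print(f,'tip',prof(f,np.arange(.07,.12,.002),-.054,.0285,'g'))
E
```

```text
t0 stop [[120, 123], [122, 120], [124, 120], [126, 120], [128, 122], [130, 121], [132, 117], [134, 137], [136, 143], [138, 143], [140, 142], [142, 138], [144, 130], [146, 123], [148, 122], [150, 120], [152, 120], [154, 121], [156, 124], [158, 123], [160, 120]]
t0 g1 [[100, 118], [102, 118], [104, 119], [106, 117], [108, 118], [110, 119], [112, 93], [114, 67], [116, 63], [118, 64], [120, 62], [122, 65], [124, 66], [126, 66], [128, 65], [130, 68], [132, 82], [134, 125], [136, 139], [138, 141], [140, 140]]
t0 g2 [[212, 105], [214, 124], [216, 135], [218, 140], [220, 141], [222, 140], [224, 95], [226, 74], [228, 67], [230, 66], [232, 65], [234, 66], [236, 65], [238, 66], [240, 65], [242, 88], [244, 127], [246, 140], [248, 142], [250, 141], [252, 140], [254, 141], [256, 142]]
s0 stop [[120, 137], [122, 136], [124, 132], [126, 122], [128, 112], [130, 115], [132, 128], [134, 147], [136, 156], [138, 160], [140, 156], [142, 149], [144, 146], [146, 142], [148, 140], [150, 139], [152, 138], [154, 139], [156, 139], [158, 140], [160, 141]]
s0 g1 [[100, 107], [102, 79], [104, 58], [106, 43], [108,
[... 885 characters left out ...]
171], [98, 163], [100, 165], [102, 168], [104, 168], [106, 170], [108, 169], [110, 169], [112, 169], [114, 149], [116, 109], [118, 82]]
s11 bar [[136, 158], [138, 149], [140, 145], [142, 145], [144, 142], [146, 137], [148, 136], [150, 144], [152, 156], [154, 158], [156, 156], [158, 153], [160, 148], [162, 144], [164, 144], [166, 142], [168, 141], [170, 142], [172, 140], [174, 138], [176, 139], [178, 140]]
s11 tip [[70, 185], [72, 187], [74, 186], [76, 185], [78, 182], [80, 175], [82, 156], [84, 135], [86, 128], [88, 137], [90, 148], [92, 155], [94, 156], [96, 153], [98, 144], [100, 136], [102, 139], [104, 147], [106, 156], [108, 153], [110, 148], [112, 139], [114, 120], [116, 96], [118, 81]]
```

```bash
python3 -c "
from plant import job_done;print(job_done())"
```

```text
the job is handed in; nothing more can be done
None
```

The job is handed in, with no verdict returned: the tray is tipped onto leaf b with the block's bare back up and drawn home against the stop, the bolt measures about 41–44 of its 45 mm, and the spare, offcut and square did not move.

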